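Restock the lower tier of a two-tier fittings box

ROBOT

A 7-joint arm with a two-finger parallel gripper is mounted at the origin on a cart in front of the work surface, level with it; the furniture and walls round the work are solid. World frame = base frame: x ahead of the robot, y to its left, z up, the work surface at z = 0. Lengths are in m, angles in rad, forces in N, time in s.
With the tool pointing down it reaches from about 0.425 to 0.875 m from the base axis. Payload 4.7 kg.
Tool frame: the origin (TCP) lies between the finger pads; the fingertips stand 14 mm ahead of it and the grasp point (between the pads) lies 5 mm behind it; z points along the fingers, y is the line along which they close (so a half turn about z gives the same grasp; the last joint's range is limited). The gripper opens to 87 mm and grips with 3 to 60 N. Pads are 19 mm wide; open, the fingers measure 117 mm over their backs; the gripper's body (75 mm by 190 mm) begins 51 mm behind the grasp point.
Start: joints at [-1.26, 0.321, -0.07, 1.45, 0.023, 1.371, -0.057], TCP at [0.19, 0.622, 0.237] pointing down, gripper open.
Joint ranges: [-2.86, 2.86], [-0.3, 2.09], [-1.38, 1.24], [0.06, 2.45], [-1.56, 4.7], [0.09, 2.05], [-2.69, 2.69]. Speed limits (rad/s): [2.57, 2.57, 3.14, 3.14, 3.14, 3.14, 3.14].

INTERFACE

Orientations are given as a rotation vector (axis times angle).
In Python, from bench import ctrl gives the robot as it stands.
- The arm moves only by the tool step_arm, never from a script. Its argument "commands" is a list of rows, each an object with "travel": the shift along the tool's x, y, z in m, a list of three; "turn": the turn, a rotation vector about the tool's x, y, z in degrees, a list of three. A call has 1 to 5 rows; each row is the pose to reach, as a shift and turn from the pose commanded when the call began, along the tool's axes at that moment; what a row does not reach only later rows make up. A row lasts 1/10 s, in which the tool goes at most 50 mm and 8.59 degrees, less where a joint would pass 70% of its speed; a pose out of reach is approached as far as the arm can. A call with a gripper value outside its range is refused whole. "gripper" is the opening, from 0 (shut) to 1 (fully open), set as the call begins (left out, the last holds). The fingers move at their own pace and stop on an object; "force" is the grip in N (left out, the last holds). Time passes only in rows, so rows that repeat a pose let the fingers close. It gives the time, the measured TCP pose, the force, the opening and the grip force at its end, in the units of the state.
- ctrl.get_state(): the state, without advancing time (a new reading comes with each control period).
- ctrl.get_image(name): name is "scene" or "top" or "wrist"; returns the picture (400x640x3 uint8, red, green, blue); there is no depth.
- ctrl.camera_model(name): a dict with "fx", "fy", "cx", "cy" (pixels), "k1" (the pictures are not rectified: a ray, as slopes to the right and down, at radius r is drawn at 1 + k1 r^2 times it, then the intrinsics apply), "R" (3x3) and "t" (3): a world point X has camera coordinates R X + t; the wrist camera has in their place "T_tool_cam" (4x4, takes a point from camera to tool coordinates, whose origin is the TCP and whose axes are the flange's). Camera axes: x right, y down, z forward; pixel columns grow to the right and rows downward; lengths in m; the calibration is good to about 2 mm. A picture is of the moment at which its call begins: read the wrist's pose just before it. camera_model takes no time and is no camera call.
- ctrl.close_job(): hands the job in; it is judged then, once.
The state is a dict: "time": time; "joint_positions": joint angles; "qd": joint speeds; "joint_torque": joint torques, N m; "position": TCP position; "tool_rot": TCP orientation; "ft_force": force on the tool from outside, world axes, zero at the start; "torque": the same for the moment, N m; "grip_width": opening from 0.0 (shut) to 1.0 (fully open); "grip_force": force on a finger pad.
Only numpy, scipy, OpenCV 4.12 (cv2) and the standard library are available. Lean on these libraries where they do the work, as an engineer would, in place of code of your own. Each camera call takes 0.05 s, during which the arm holds its last target. There are 200 camera calls.

TASK

Open the grey fittings box by prying its hinged flap up at the tab and pushing it right over until it rests past upright, then put the loose black tee and the loose black straight union into the lower tier, each in the bay that already holds one of its own kind. Bring the flap down again without letting it slam and press it home until both roller catches have snapped over its front edge. Work the flap lightly with the fingertips, never squeezing or forcing it, and leave the other things on the table where they lie.

Things in the scene. Friction and masses are not known exactly. Their poses are not given: they have to be found in the camera images.
- kit_box: Grey sheet-steel box fixed to the table, 132 (x) x 222 (y) x 75 high. Origin: centre of its underside, on the table. Its -x side is its front, turned towards the right side of the table; +x the rear (hinge), +y its left. Walls 3 mm; side and rear walls rise to 75 mm, the front wall to 58 mm above the table. Bar handles stand 16 mm out at the sides. Two roller catches sit on the front wall 78 mm either side of its middle.
- bay_left (a point): Centre of the floor of the left (+y) bay of the lower tier, 13 mm above the table. Each bay is 126 (x) x 107 (y) mm; between them stands a 2 mm divider along the box's x axis at y = 0, its top 45 mm above the table. Axes as the box's.
- bay_right (a point): The same of the right (-y) bay.
- hinge (a point): Middle of the flap's hinge line, 62 mm above the table, 54 mm behind the box's centre; the hinge line runs along the box's y axis. Axes as the box's.
- flap (a joint): Angle of the flap, rad: 0 shut and level, grows as its front edge lifts, 1.57 upright, stop at 1.85 (leaning back). A friction hinge, 0.16 N m: the flap stays about where it is left, except that below about 0.04 rad the rollers pull it shut; at about 0.1 rad it lies unlatched on top of them.
- flap_plate: The flap: plain bare-metal plate 4 thick, 213 wide, 121 from hinge line to front edge, 0.2 kg, over the whole lower tier. Origin on the hinge line in its mid-plane; shut, its axes are the box's (-x from hinge to front edge, z up). Pressed shut near its front edge it needs about 8 to 12 N to snap in, then sits on its seat (some 15 N per mm). The fingers together must never press or squeeze it with over 60 N.
- tab (a point): Middle of the outer edge of the flap's tab, in the flap's mid-plane, moving with it. The tab is 62 wide at the middle of the front edge, reaches 146 mm from the hinge line, 26 mm beyond the front wall, 4 thick with a rolled 6 mm edge; shut, the edge's underside is 59 mm above the table and all is free below. Pried up here it takes about 10 to 14 N until the rollers let go, then 2 to 3 N.
- catch_left (a joint): Travel of the left (+y) roller, m: 0 sprung home, about 0.003 outward while the flap's edge passes it. 10 mm roller on a housing 24 wide that stands 12 mm out from the front wall; the roller's top is 73 mm above the table and it overhangs the shut flap's edge.
- catch_right (a joint): The same of the right (-y) roller.
- tee_stock: Black push-in tee with blue collars that already lies in the rear half of one bay (left or right differs), under the shut flap. 35 (x) x 54 (y) x 17 mm, 25 g; origin under the middle; the 48 x 17 bar runs along y at x = 1 to 18 mm, the 16 wide branch points to -x as far as x = -15.
- union_stock: Black straight push-in union, a plain 16 mm round body 44 long (y), 15 g, that already lies in the rear half of the other bay. Origin under its middle.
- tee_spare: The loose tee to put away, same as tee_stock, flat on the table's right half. Origin under its middle, on the table side.
- union_spare: The loose straight union to put away, same as union_stock, lying on the table's right half. Origin under its middle, on the table side.
- elbow: Bystander: black elbow fitting with a white thread, 18 x 35 x 32 mm, right of the loose fittings.
- silencer: Bystander: brass-coloured sintered silencer, 16 x 41 x 18 mm, right front.
- ratchet: Bystander: steel ratchet, 27 x 176 x 23 mm, behind the loose fittings.
- pliers: Bystander: pliers with red grips, 62 x 171 x 15 mm, left of the box.
- threadlock: Bystander: small standing red bottle, 24 x 36 x 92 mm, behind the box on the left.

How it is judged:
On the way, in this order (a step that is already met when the one before it is completed fails the run):
1. the flap has been lifted past upright and left there (value of joint flap above 1.6 rad), for 0.2 s.
2. with the flap up, each spare fitting lies in the bay of its own kind (value of joint flap above 1.3 rad and ((y of tee_spare in the frame of kit_box between 0.004 and 0.109 m and z of each of tee_spare, tee_stock in the frame of kit_box below 0.045 m and x of tee_spare in the frame of kit_box between -0.064 and 0.064 m and y of tee_stock in the frame of kit_box above 0.004 m) or (y of tee_spare in the frame of kit_box between -0.109 and -0.004 m and z of each of tee_spare, tee_stock in the frame of kit_box below 0.045 m and x of tee_spare in the frame of kit_box between -0.064 and 0.064 m and y of tee_stock in the frame of kit_box below -0.004 m)) and ((y of union_spare in the frame of kit_box between 0.004 and 0.109 m and z of each of union_spare, union_stock in the frame of kit_box below 0.045 m and x of union_spare in the frame of kit_box between -0.064 and 0.064 m and y of union_stock in the frame of kit_box above 0.004 m) or (y of union_spare in the frame of kit_box between -0.109 and -0.004 m and z of each of union_spare, union_stock in the frame of kit_box below 0.045 m and x of union_spare in the frame of kit_box between -0.064 and 0.064 m and y of union_stock in the frame of kit_box below -0.004 m)) and linear speed of each of tee_spare, union_spare below 0.02 m/s), for 0.2 s.
At the end, for the whole second after the job is handed in: The flap is shut (within 0.03 rad of its seat) with both rollers sprung home over its edge (within 1.5 mm); both tees lie in one bay of the lower tier and both unions in one bay (origins inside the bay, less than 45 mm above the table), at rest (value of joint flap below 0.03 rad and value of joint each of catch_left, catch_right below 0.0015 m and ((y of tee_spare in the frame of kit_box between 0.004 and 0.109 m and z of each of tee_spare, tee_stock in the frame of kit_box below 0.045 m and x of tee_spare in the frame of kit_box between -0.064 and 0.064 m and y of tee_stock in the frame of kit_box above 0.004 m) or (y of tee_spare in the frame of kit_box between -0.109 and -0.004 m and z of each of tee_spare, tee_stock in the frame of kit_box below 0.045 m and x of tee_spare in the frame of kit_box between -0.064 and 0.064 m and y of tee_stock in the frame of kit_box below -0.004 m)) and ((y of union_spare in the frame of kit_box between 0.004 and 0.109 m and z of each of union_spare, union_stock in the frame of kit_box below 0.045 m and x of union_spare in the frame of kit_box between -0.064 and 0.064 m and y of union_stock in the frame of kit_box above 0.004 m) or (y of union_spare in the frame of kit_box between -0.109 and -0.004 m and z of each of union_spare, union_stock in the frame of kit_box below 0.045 m and x of union_spare in the frame of kit_box between -0.064 and 0.064 m and y of union_stock in the frame of kit_box below -0.004 m)) and linear speed of each of tee_spare, union_spare below 0.02 m/s); the robot touches nothing.
It fails at once if the flap slams: it falls shut faster than 4 rad/s while still more than 0.2 rad open (value of joint flap above 0.2 rad and velocity of joint flap below -4 rad/s).
It fails at once if the fingers press or squeeze the flap with more than 60 N in all (contact force between the fingers and flap_plate above 60 N).
It fails at once if a bystander is shifted by more than 3 cm (distance of any of elbow, silencer, ratchet, pliers, threadlock from where it was at the start of the episode above 0.03 m).
It also fails if it takes over 72 s, if anything falls off the work surface, if the arm or the gripper's body presses on something with over 40 N, if the wrist force passes 120 N, or if a joint passes its speed limit or range.

## Working session

There is one attempt and no reset: what is moved stays moved. The work goes in short steps, Python scripts to look and compute and a tool call to move; the robot and the scene stay as the last step left them, time stands still between calls to the robot, and variables do not carry over. Pictures are saved under pics/ and viewed, at most 10 in all, crops included, and the job is handed in when it is done.

Besides the shell and the picture viewer there is one more tool, called after "Request:" as name([rows], argument=value, ...), one row to a line, values as JSON. step_arm: Moves the arm, as the interface text tells. Its arguments: {"type":"object","properties":{"commands":{"type":"array"},"gripper":{"type":"number"},"force":{"type":"number"}},"required":["commands"]}

```bash
ls; mkdir -p pics
python3 - <<'E'
from bench import ctrl
import cv2,numpy as np
s=ctrl.get_state();print({k:np.round(v,3).tolist() for k,v in s.items()})
for n in("scene","top"):
    cv2.imwrite(f"pics/{n}0.png",ctrl.get_image(n)[:,:,::-1]);print(n,ctrl.camera_model(n))
print(ctrl.camera_model("wrist"))
E
```

```text
pics
{'time': 0.0, 'joint_positions': [-1.26, 0.322, -0.07, 1.452, 0.023, 1.371, -0.057], 'qd': [-0.0, -0.001, 0.0, -0.001, 0.0, 0.002, -0.0], 'joint_torque': [0.0, -49.129, -0.404, -31.252, -0.064, 0.044, 0.0], 'position': [0.19, 0.621, 0.235], 'tool_rot': [-0.465, -3.107, 0.003], 'ft_force': [0.17, 0.459, 0.293], 'torque': [0.034, -0.013, -0.045], 'grip_force': 0.0, 'grip_width': 0.999}
scene {'fx': 443.2580521536701, 'fy': 443.2580521536701, 'cx': 320.5612918421148, 'cy': 196.15592784379936, 'k1': -0.005107991114420696, 'R': array([[ 0.71617039, -0.69790265,  0.0056449 ],
       [-0.32465782, -0.34029376, -0.88249502],
       [ 0.61781653,  0.63018414, -0.47028787]]), 't': array([-0.45712716,  0.21110298,  0.89784994])}
top {'fx': 424.0219120383651, 'fy': 424.0219120383651, 'cx': 318.9643192673727, 'cy': 197.0496754025032, 'k1': -0.10759416820220145, 'R': array([[-0.05701806, -0.99835566, -0.00590892],
       [-0.97770393,  0.05703473, -0.20209421],
       [ 0.20209892, -0.00574584, -0.97934826]]), 't': array([-0.03018722,  0.55620302,  1.08853636])}
{'fx': 275.5403695093965, 'fy': 275.5403695093965, 'cx': 317.5741136996541, 'cy': 197.92645561270547, 'k1': -0.022539368423400714, 'T_tool_cam': array([[-1.31322562e-04, -9.60736291e-01, -2.77463080e-01,
         7.59801425e-02],
       [ 9.99999777e-01,  5.56262725e-05, -6.65907376e-04,
        -9.05059320e-04],
       [ 6.55195620e-04, -2.77463106e-01,  9.60736070e-01,
        -1.48939766e-01],
       [ 0.00000000e+00,  0.00000000e+00,  0.00000000e+00,
         1.00000000e+00]])}
```

View pics/top0.png

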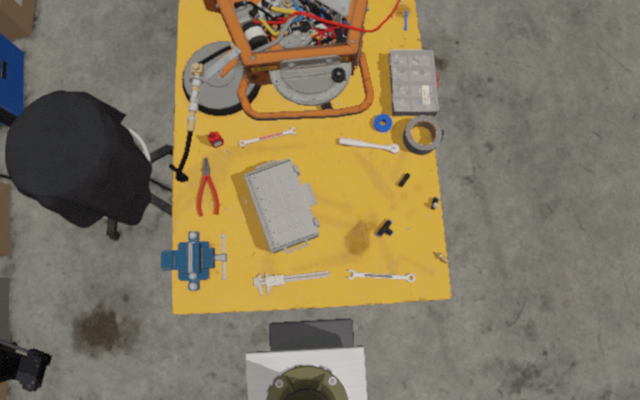

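View pics/scene0.png

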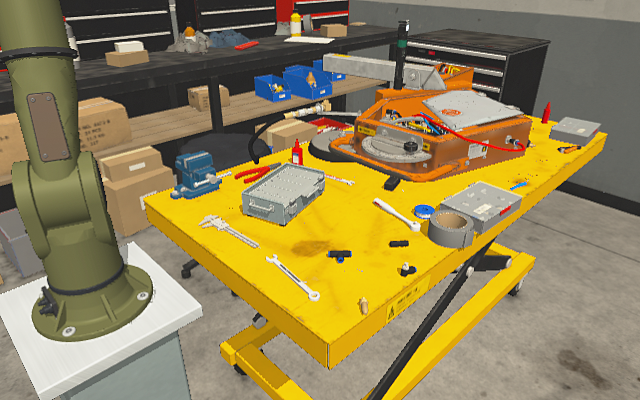

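Top view: box centred near (283,205) with its tab to the right at about (315,208), loose tee at (385,228), loose union at (403,180), elbow (434,203), silencer (441,257) and ratchet (370,145). I'll measure these next.

```bash
cat > h.py <<'E'
import numpy as np,cv2
from bench import ctrl
from scipy.spatial.transform import Rotation as Ro
def pose(s=None):
    s=s or ctrl.get_state();T=np.eye(4);T[:3,:3]=Ro.from_rotvec(s["tool_rot"]).as_matrix();T[:3,3]=s["position"];return T
def cam(name,T=None):
    m=ctrl.camera_model(name)
    if name=="wrist":
        C=(pose() if T is None else T)@m["T_tool_cam"];R=C[:3,:3].T;t=-R@C[:3,3]
    else:R,t=m["R"],m["t"]
    K=np.array([[m["fx"],0,m["cx"]],[0,m["fy"],m["cy"]],[0,0,1.]]);return K,np.array([m["k1"],0,0,0.]),R,t
def pt(uv,z,c):
    K,d,R,t=c;n=cv2.undistortPoints(np.array(uv,float).reshape(-1,1,2),K,d)[:,0]
    r=np.c_[n,np.ones(len(n))]@R;o=-R.T@t
    return o+r*((z-o[2])/r[:,2])[:,None]
def px(X,c):
    K,d,R,t=c;return cv2.projectPoints(np.array(X,float).reshape(-1,1,3),cv2.Rodrigues(R)[0],t,K,d)[0][:,0]
E
python3 - <<'E'
from h import *
im=cv2.imread("pics/top0.png");c=cam("top")
cv2.imwrite("pics/topc.png",cv2.resize(im[140:270,230:450][:, :],None,fx=3.6,fy=3.6,interpolation=cv2.INTER_CUBIC))
hsv=cv2.cvtColor(im,cv2.COLOR_BGR2HSV)
for n,(u0,v0,u1,v1) in dict(tee=(370,212,400,242),union=(393,168,415,192)).items():
    m=(hsv[v0:v1,u0:u1,2]<70).astype(np.uint8)
    p=cv2.findNonZero(m)[:,0]+[u0,v0]
    q=pt(p,0.01,c)[:,:2]
    e=np.linalg.svd(q-q.mean(0))[2]
    print(n,len(p),p.mean(0),q.mean(0).round(3),np.degrees(np.arctan2(*e[0][::-1])),np.ptp((q-q.mean(0))@e.T,axis=0).round(3),cv2.minAreaRect(q.astype(np.float32)*1000))
print(pt([(434,203),(441,257),(370,145)],0,c).round(3))
E
```

```text
tee 89 [385.02247191 228.28089888] [ 0.464 -0.241] 140.98445549814318 [0.042 0.029] ((461.2239074707031, -244.23922729492188), (28.397113800048828, 42.01395797729492), 47.143760681152344)
union 45 [403.86666667 179.37777778] [ 0.6   -0.307] 139.30117539288315 [0.04 0.01] ((600.273193359375, -306.87115478515625), (9.560762405395508, 40.41334533691406), 50.242759704589844)
[[ 0.529 -0.389  0.   ]
 [ 0.375 -0.392  0.   ]
 [ 0.711 -0.22   0.   ]]
```

View pics/topc.png

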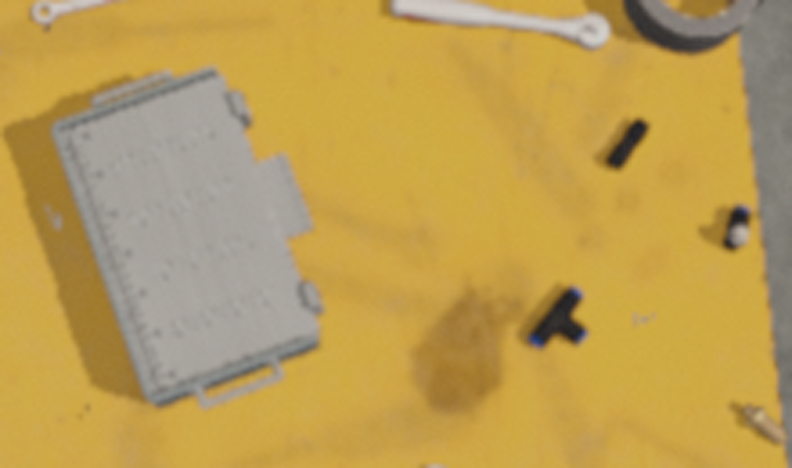

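Crop: box outer corners at rear (57,130) and (155,402), front (217,70) and (318,345); tab edge runs from about (282,155) to (312,230), and the two catches are at (237,107) and (312,297).

Run:
```python
from h import *
c=cam("top");f=lambda p:np.array(p)/3.6+[230,140]
q=pt(f([(57,128),(155,402),(318,345),(217,70)]),0.075,c);print(q.round(3),np.linalg.norm(np.diff(q[[0,1,2,3,0]],axis=0),axis=1).round(3),q.mean(0).round(3))
x=(q[0]+q[1]-q[2]-q[3]);y=q[1]+q[2]-q[0]-q[3];print(np.degrees(np.arctan2(x[1],x[0])),np.degrees(np.arctan2(y[1],y[0]))+90)
print(pt(f([(282,155),(312,230)]),0.062,c).round(3))
```

```text
[[ 0.62   0.131  0.075]
 [ 0.412  0.065  0.075]
 [ 0.447 -0.055  0.075]
 [ 0.658  0.01   0.075]] [0.219 0.125 0.221 0.128] [0.534 0.038 0.075]
106.69346952020437 -72.74269981662607
[[ 0.593 -0.036  0.062]
 [ 0.534 -0.055  0.062]]
```

```bash
cat >> h.py <<'E'
BC=np.array([0.534,0.038,0.]);BY=np.radians(107)
def B():
    T=np.eye(4);T[:3,:3]=Ro.from_euler('z',BY).as_matrix();T[:3,3]=BC;return T
def goal(p,th=0,yaw=0,box=True):
    """tool down, tool x along frame x turned by yaw, tilted th deg so tool z goes toward tool x"""
    R=Ro.from_euler('z',yaw,degrees=True)*Ro.from_matrix(np.diag([1.,-1,-1]))*Ro.from_euler('y',th,degrees=True)
    G=np.eye(4);G[:3,:3]=R.as_matrix();G[:3,3]=p
    return B()@G if box else G
def rel(G,T=None):
    T=pose() if T is None else T
    D=np.linalg.inv(T)@G
    print("travel",D[:3,3].round(4).tolist(),"turn",np.degrees(Ro.from_matrix(D[:3,:3]).as_rotvec()).round(1).tolist());return G
def st():
    s=ctrl.get_state();T=pose(s);b=np.linalg.inv(B())@T
    print("t",round(s["time"],2),"pos",T[:3,3].round(4),"box",b[:3,3].round(4),"zdir_box",b[:3,2].round(3),"xdir_box",b[:3,0].round(3),"F",np.round(s["ft_force"],1),"w",round(s["grip_width"],3),"q",np.round(s["joint_positions"],2))
E
python3 -c "
from h import *
st();rel(goal([-.14,0,.2]))"
```

```text
t 0.1 pos [0.19   0.6211 0.2356] box [0.6582 0.1585 0.2356] zdir_box [-0.002  0.001 -1.   ] xdir_box [ 0.559  0.829 -0.   ] F [ 0.7 -0.6  0.3] w 0.996 q [-1.26  0.32 -0.07  1.45  0.02  1.37 -0.06]
travel [-0.5778, -0.573, 0.0366] turn [-0.1, 0.1, 56.0]
```

Request:
step_arm([
  {"travel": [-0.035,-0.035,0],"turn": [0,0,0]},
  {"travel": [-0.07,-0.07,0],"turn": [0,0,0]},
  {"travel": [-0.105,-0.105,0],"turn": [0,0,0]},
  {"travel": [-0.14,-0.14,0],"turn": [0,0,0]},
  {"travel": [-0.175,-0.175,0],"turn": [0,0,0]},
], gripper=0)

```text
time: 0.6
position: [0.3069, 0.4009, 0.2362]
tool_rot: [-0.464, -3.107, 0.001]
ft_force: [0.8, 0.8, 0.3]
grip_width: 0.634
grip_force: 0.0
```

Request:
step_arm([
  {"travel": [-0.035,-0.035,0],"turn": [0,0,0]},
  {"travel": [-0.07,-0.07,0],"turn": [0,0,0]},
  {"travel": [-0.105,-0.105,0],"turn": [0,0,0]},
  {"travel": [-0.14,-0.14,0],"turn": [0,0,0]},
  {"travel": [-0.175,-0.175,0],"turn": [0,0,0]},
])

```text
time: 1.1
position: [0.4228, 0.1825, 0.2364]
tool_rot: [-0.464, -3.107, -0.001]
ft_force: [0.8, -0.1, 1.5]
grip_width: 0.172
grip_force: 0.0
```

```bash
python3 -c "
from h import *
st();rel(goal([-.14,0,.2]))"
```

```text
t 1.1 pos [0.4228 0.1825 0.2364] box [0.1707 0.0641 0.2364] zdir_box [ 0. -0. -1.] xdir_box [0.559 0.829 0.   ] F [ 0.8 -0.1  1.5] w 0.172 q [-0.8  -0.1   0.31  1.91  0.03  1.33  0.78]
travel [-0.2268, -0.2218, 0.0363] turn [0.0, -0.0, 56.0]
```

Request:
step_arm([
  {"travel": [-0.035,-0.035,0],"turn": [0,0,8]},
  {"travel": [-0.07,-0.07,0],"turn": [0,0,16]},
  {"travel": [-0.105,-0.105,0],"turn": [0,0,24]},
  {"travel": [-0.14,-0.14,0],"turn": [0,0,32]},
  {"travel": [-0.175,-0.175,0],"turn": [0,0,40]},
])

```text
time: 1.6
position: [0.539, -0.0358, 0.2365]
tool_rot: [-1.507, -2.757, -0.001]
ft_force: [1.2, 0.6, -0.7]
grip_width: 0.005
grip_force: 0.0
```

```bash
python3 -c "
from h import *
st();rel(goal([-.14,0,.2]))"
```

```text
t 1.6 pos [ 0.539  -0.0358  0.2365] box [-0.072   0.0168  0.2365] zdir_box [ 0. -0. -1.] xdir_box [0.963 0.27  0.   ] F [ 1.2  0.6 -0.7] w 0.005 q [-0.53  0.09  0.59  1.74 -0.05  1.32  0.64]
travel [-0.07, -0.0022, 0.0365] turn [0.0, -0.0, 15.7]
```

Request:
step_arm([
  {"travel": [-0.035,0,0.018],"turn": [0,0,8]},
  {"travel": [-0.07,-0.002,0.036],"turn": [0,0,15.7]},
  {"travel": [-0.07,-0.002,0.036],"turn": [0,0,15.7]},
  {"travel": [-0.07,-0.002,0.036],"turn": [0,0,15.7]},
])

```text
time: 2.0
position: [0.5744, -0.0942, 0.1995]
tool_rot: [-1.862, -2.528, 0.003]
ft_force: [0.2, 1.1, -0.3]
grip_width: 0.009
grip_force: 0.0
```

Run:
```python
from h import *
st();T=pose();im=ctrl.get_image("wrist")[:,:,::-1].copy();cv2.imwrite("pics/w1.png",im);c=cam("wrist",T)
for p in [(-.092,-.031,.064),(-.092,.031,.064),(-.066,-.111,.075),(-.066,.111,.075),(.066,-.111,.075),(.066,.111,.075)]:
    q=px((B()@np.r_[p,1])[:3],c)[0];print(p,q.round(1));cv2.circle(im,tuple(int(v) for v in q),3,(0,0,255),1)
cv2.imwrite("pics/w1m.png",im)
```

```text
t 2.0 pos [ 0.5744 -0.0942  0.1995] box [-0.1383 -0.      0.1995] zdir_box [ 0.     0.002 -1.   ] xdir_box [1.    0.005 0.   ] F [ 0.2  1.1 -0.3] w 0.009 q [-0.45  0.23  0.66  1.7  -0.14  1.27  0.54]
(-0.092, -0.031, 0.064) [349. 148.]
(-0.092, 0.031, 0.064) [288.3 147.7]
(-0.066, -0.111, 0.075) [434.2 122.5]
(-0.066, 0.111, 0.075) [203.5 121.4]
(0.066, -0.111, 0.075) [451.4 -38.7]
(0.066, 0.111, 0.075) [188.  -39.8]
```

View pics/w1m.png

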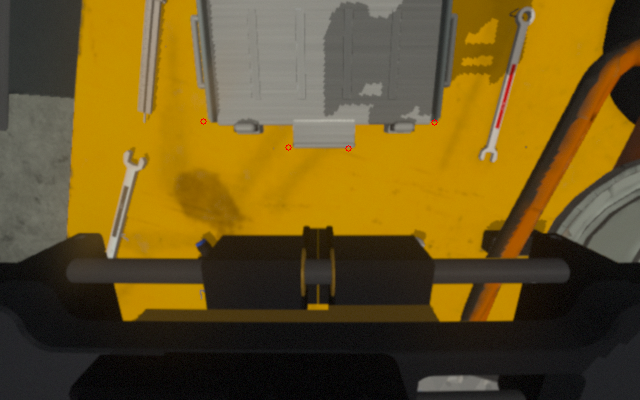

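The wrist view shows the tab's front corners at (293,147) and (354,147), so the box sits about 5 mm further to its −y than I estimated. I'll update that, then tilt the tool.

```bash
sed -i 's/^BC=.*/BC=np.array([0.5393,0.0395,0.]);BY=np.radians(107)/' h.py
```

Request:
step_arm([
  {"travel": [-0.005,0.001,0.01],"turn": [0,6,0]},
  {"travel": [-0.01,0.003,0.025],"turn": [0,14,0]},
  {"travel": [-0.015,0.005,0.04],"turn": [0,22,0]},
  {"travel": [-0.022,0.005,0.055],"turn": [0,30,0]},
  {"travel": [-0.022,0.005,0.06],"turn": [0,30,0]},
])

```text
time: 2.55
position: [0.584, -0.1176, 0.1348]
tool_rot: [-1.598, -2.153, -0.421]
ft_force: [-0.2, -1.0, -0.7]
grip_width: 0.004
grip_force: 0.0
```

Request:
step_arm([
  {"travel": [0,0,0],"turn": [0,8,0]},
  {"travel": [0,0,0],"turn": [0,16,0]},
  {"travel": [0,0,0],"turn": [0,24,0]},
  {"travel": [0,0,0],"turn": [0,30,0]},
  {"travel": [0,0,0],"turn": [0,30,0]},
])

```text
time: 3.05
position: [0.5856, -0.113, 0.138]
tool_rot: [-1.296, -1.758, -0.747]
ft_force: [0.1, -0.1, -0.9]
grip_width: 0.007
grip_force: 0.0
```

```bash
python3 -c "
from h import *
st();G=rel(goal([-.15,0,.044],60));rel(goal([-.097,0,.044],60))"
```

```text
t 3.05 pos [ 0.5856 -0.113   0.138 ] box [-0.1593  0.0003  0.138 ] zdir_box [ 0.868  0.006 -0.497] xdir_box [ 0.497 -0.     0.868] F [ 0.1 -0.1 -0.9] w 0.007 q [ 0.24  0.87  0.44  1.28 -0.9   2.    1.04]
travel [-0.0769, 0.0007, 0.0548] turn [-0.4, -0.2, -0.0]
travel [-0.0506, 0.001, 0.1008] turn [-0.4, -0.2, -0.0]
```

Request:
step_arm([
  {"travel": [-0.025,0,0.018],"turn": [0,0,0]},
  {"travel": [-0.05,0,0.036],"turn": [0,0,0]},
  {"travel": [-0.077,0,0.055],"turn": [0,0,0]},
  {"travel": [-0.077,0,0.055],"turn": [0,0,0]},
])

```text
time: 3.45
position: [0.5828, -0.101, 0.0447]
tool_rot: [-1.293, -1.762, -0.745]
ft_force: [-0.0, 0.6, -0.0]
grip_width: 0.009
grip_force: 0.0
```

Run:
```python
from h import *
st();rel(goal([-.097,0,.044],60));rel(goal([-.097,0,.054],60))
im=ctrl.get_image("scene")[:,:,::-1];cv2.imwrite("pics/s1.png",cv2.resize(im[100:260,200:400],None,fx=3.5,fy=3.5))
```

```text
t 3.45 pos [ 0.5828 -0.101   0.0447] box [-0.1471 -0.0006  0.0447] zdir_box [ 0.866  0.009 -0.499] xdir_box [0.499 0.003 0.866] F [-0.   0.6 -0. ] w 0.009 q [ 0.23  0.97  0.42  1.31 -0.9   1.9   1.12]
travel [0.0244, -0.0001, 0.0437] turn [-0.5, -0.1, 0.2]
travel [0.033, -0.0001, 0.0387] turn [-0.5, -0.1, 0.2]
```

View pics/s1.png

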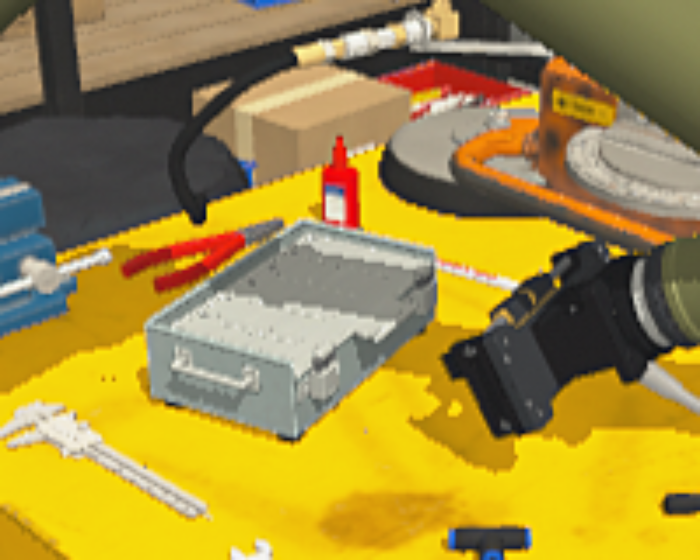

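The scene view shows the tilted gripper in front of the tab, clear of table and box. Next I insert under the tab and lift a little.

Request:
step_arm([
  {"travel": [0.012,0,0.022],"turn": [0,0,0]},
  {"travel": [0.024,0,0.043],"turn": [0,0,0]},
  {"travel": [0.024,0,0.043],"turn": [0,0,0]},
])

```text
time: 3.8
position: [0.5702, -0.0534, 0.0499]
tool_rot: [-1.289, -1.768, -0.751]
ft_force: [-0.0, 0.6, -0.3]
grip_width: 0.003
grip_force: 0.0
```

Request:
step_arm([
  {"travel": [0.004,0,-0.0025],"turn": [0,0,0]},
  {"travel": [0.008,0,-0.005],"turn": [0,0,0]},
  {"travel": [0.011,0,-0.0065],"turn": [0,0,0]},
  {"travel": [0.014,0,-0.008],"turn": [0,0,0]},
])

```text
time: 4.2
position: [0.5699, -0.0595, 0.0594]
tool_rot: [-1.304, -1.766, -0.746]
ft_force: [4.2, -2.7, -12.8]
grip_width: 0.005
grip_force: 6.4
```

```bash
cat >> h.py <<'E'
def arc(phis,s=.134,th=60,dx=.0169,dz=.0012,T=None):
    for f in phis:
        C=np.array([.054-s*np.cos(f)-.002*np.sin(f),0,.062+s*np.sin(f)-.002*np.cos(f)])-[dx,0,dz]
        print(f,C.round(3),end=' ');rel(goal(C,th),T)
E
python3 -c "
from h import *
st();arc([0,.1,.2,.3,.4,.5,.6])"
```

```text
t 4.2 pos [ 0.5699 -0.0595  0.0594] box [-0.1036 -0.0003  0.0594] zdir_box [ 0.863  0.002 -0.506] xdir_box [0.506 0.    0.863] F [  4.2  -2.7 -12.8] w 0.005 q [ 0.17  0.88  0.42  1.42 -0.91  1.85  1.11]
0 [-0.097  0.     0.059] travel [0.0029, -0.0003, 0.0061] turn [-0.1, 0.4, 0.0]
0.1 [-0.096  0.     0.072] travel [0.0147, -0.0003, -0.0003] turn [-0.1, 0.4, 0.0]
0.2 [-0.095  0.     0.085] travel [0.027, -0.0003, -0.0055] turn [-0.1, 0.4, 0.0]
0.3 [-0.092  0.     0.098] travel [0.0398, -0.0003, -0.0094] turn [-0.1, 0.4, 0.0]
0.4 [-0.087  0.     0.111] travel [0.053, -0.0003, -0.012] turn [-0.1, 0.4, 0.0]
0.5 [-0.081  0.     0.123] travel [0.0663, -0.0003, -0.0132] turn [-0.1, 0.4, 0.0]
0.6 [-0.075  0.     0.135] travel [0.0797, -0.0003, -0.0132] turn [-0.1, 0.4, 0.0]
```

Request:
step_arm([
  {"travel": [0.0075,0,0.003],"turn": [0,0,0]},
  {"travel": [0.015,0,0.001],"turn": [0,0,0]},
  {"travel": [0.021,0,-0.002],"turn": [0,0,0]},
  {"travel": [0.027,0,-0.004],"turn": [0,0,0]},
  {"travel": [0.034,0,-0.006],"turn": [0,0,0]},
])

```text
time: 4.7
position: [0.5653, -0.0464, 0.0951]
tool_rot: [-1.297, -1.762, -0.749]
ft_force: [-0.6, -3.0, -0.6]
grip_width: 0.004
grip_force: 1.2
```

```bash
python3 -c "
from h import *
st();arc([.2,.4,.6,.8,1.0,1.2,1.4])"
```

```text
t 4.7 pos [ 0.5653 -0.0464  0.0951] box [-0.0897  0.0002  0.0951] zdir_box [ 0.866  0.005 -0.499] xdir_box [0.499 0.003 0.866] F [-0.6 -3.  -0.6] w 0.004 q [ 0.15  0.82  0.42  1.45 -0.91  1.87  1.08]
0.2 [-0.095  0.     0.085] travel [-0.0108, 0.0002, 0.0006] turn [-0.3, -0.0, 0.1]
0.4 [-0.087  0.     0.111] travel [0.0152, 0.0002, -0.0057] turn [-0.3, -0.0, 0.1]
0.6 [-0.075  0.     0.135] travel [0.0419, 0.0003, -0.0068] turn [-0.3, -0.0, 0.1]
0.8 [-0.058  0.     0.156] travel [0.0683, 0.0004, -0.0024] turn [-0.3, -0.0, 0.1]
1.0 [-0.037  0.     0.172] travel [0.0934, 0.0005, 0.007] turn [-0.3, -0.0, 0.1]
1.2 [-0.013  0.     0.185] travel [0.116, 0.0006, 0.0213] turn [-0.3, -0.0, 0.1]
1.4 [0.012 0.    0.193] travel [0.1354, 0.0007, 0.0398] turn [-0.3, -0.0, 0.1]
```

Request:
step_arm([
  {"travel": [0.014,0,-0.005],"turn": [0,0,0]},
  {"travel": [0.028,0,-0.006],"turn": [0,0,0]},
  {"travel": [0.042,0,-0.006],"turn": [0,0,0]},
  {"travel": [0.055,0,-0.005],"turn": [0,0,0]},
  {"travel": [0.068,0,-0.002],"turn": [0,0,0]},
])

```text
time: 5.2
position: [0.5558, -0.0146, 0.1554]
tool_rot: [-1.297, -1.763, -0.749]
ft_force: [0.7, -1.6, -0.7]
grip_width: 0.01
grip_force: 1.0
```

Run:
```python
from h import *
st();arc([.8,1.0,1.2,1.4,1.6,1.75]);arc([1,1.4,1.75],th=45)
im=ctrl.get_image("scene")[:,:,::-1];cv2.imwrite("pics/s2.png",cv2.resize(im[60:240,200:400],None,fx=3,fy=3))
```

```text
t 5.2 pos [ 0.5558 -0.0146  0.1554] box [-5.660e-02  1.000e-04  1.554e-01] zdir_box [ 0.866  0.004 -0.5  ] xdir_box [0.5   0.003 0.866] F [ 0.7 -1.6 -0.7] w 0.01 q [ 0.1   0.7   0.43  1.51 -0.91  1.89  1.01]
0.8 [-0.058  0.     0.156] travel [-0.0004, 0.0001, -0.001] turn [-0.2, 0.0, 0.2]
1.0 [-0.037  0.     0.172] travel [0.0246, 0.0002, 0.0084] turn [-0.2, 0.0, 0.2]
1.2 [-0.013  0.     0.185] travel [0.0473, 0.0003, 0.0227] turn [-0.2, 0.0, 0.2]
1.4 [0.012 0.    0.193] travel [0.0666, 0.0005, 0.0411] turn [-0.2, 0.0, 0.2]
1.6 [0.039 0.    0.195] travel [0.082, 0.0006, 0.0631] turn [-0.2, 0.0, 0.2]
1.75 [0.059 0.    0.193] travel [0.0904, 0.0007, 0.0813] turn [-0.2, 0.0, 0.2]
1 [-0.037  0.     0.172] travel [0.0246, 0.0002, 0.0084] turn [-0.2, -15.0, 0.2]
1.4 [0.012 0.    0.193] travel [0.0666, 0.0005, 0.0411] turn [-0.2, -15.0, 0.2]
1.75 [0.059 0.    0.193] travel [0.0904, 0.0007, 0.0813] turn [-0.2, -15.0, 0.2]
```

View pics/s2.png

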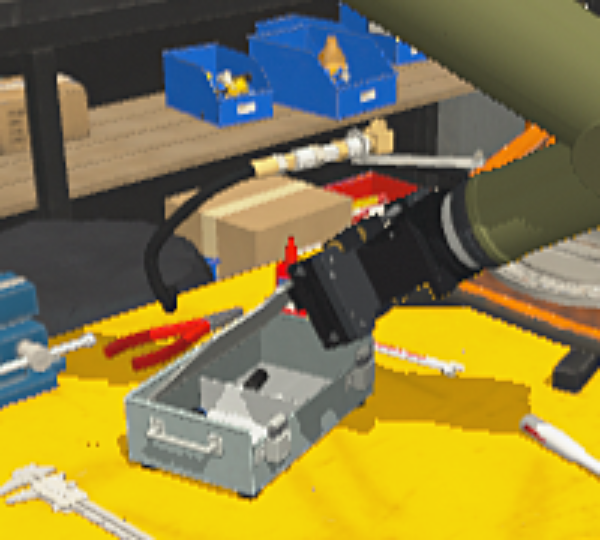

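The flap is at about 45°. A black union shows in the far (−y, right) bay at (258,380) and a blue collar in the near (+y, left) bay at about (200,410). I'll keep pushing it over.

Request:
step_arm([
  {"travel": [0.013,0,0.003],"turn": [0,0,0]},
  {"travel": [0.025,0,0.009],"turn": [0,0,0]},
  {"travel": [0.036,0,0.016],"turn": [0,0,0]},
  {"travel": [0.045,0,0.024],"turn": [0,0,0]},
  {"travel": [0.053,0,0.034],"turn": [0,0,0]},
])

```text
time: 5.75
position: [0.5391, 0.0389, 0.1837]
tool_rot: [-1.297, -1.763, -0.75]
ft_force: [1.1, -2.1, 0.8]
grip_width: 0.009
grip_force: 0.8
```

Request:
step_arm([
  {"travel": [0.007,0,0.011],"turn": [0,0,0]},
  {"travel": [0.013,0,0.023],"turn": [0,0,0]},
  {"travel": [0.019,0,0.035],"turn": [0,0,0]},
  {"travel": [0.023,0,0.045],"turn": [0,0,0]},
  {"travel": [0.026,0,0.054],"turn": [0,0,0]},
])

```text
time: 6.25
position: [0.521, 0.0964, 0.1785]
tool_rot: [-1.296, -1.762, -0.749]
ft_force: [0.6, -0.8, 1.6]
grip_width: 0.007
grip_force: 0.8
```

Run:
```python
from h import *
st();arc([1.6,1.75,1.85])
im=ctrl.get_image("scene")[:,:,::-1];cv2.imwrite("pics/s3.png",cv2.resize(im[60:240,200:400],None,fx=3,fy=3))
```

```text
t 6.25 pos [0.521  0.0964 0.1785] box [0.0597 0.0009 0.1785] zdir_box [ 0.866  0.005 -0.499] xdir_box [0.499 0.003 0.866] F [ 0.6 -0.8  1.6] w 0.007 q [-0.04  0.54  0.4   1.7  -0.95  1.76  0.92]
1.6 [0.039 0.    0.195] travel [0.0038, 0.0007, -0.0261] turn [-0.3, -0.0, 0.2]
1.75 [0.059 0.    0.193] travel [0.0122, 0.0008, -0.0079] turn [-0.3, -0.0, 0.2]
1.85 [0.072 0.    0.19 ] travel [0.0163, 0.0009, 0.0049] turn [-0.3, -0.0, 0.2]
```

View pics/s3.png

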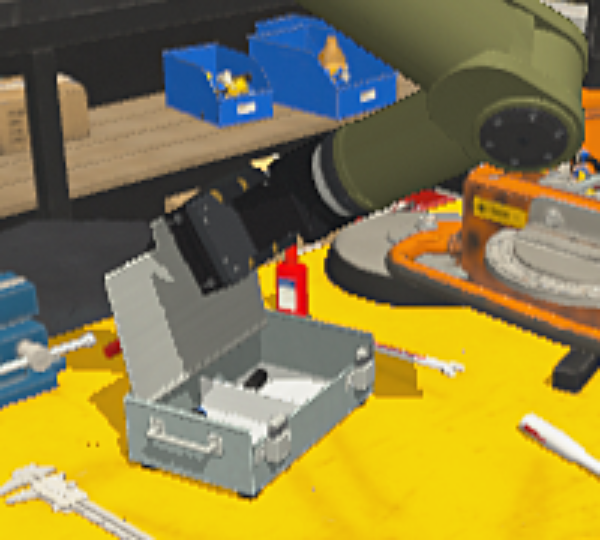

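Flap is past upright, at about 1.75 rad. I'll back off and go to the tee.

Request:
step_arm([
  {"travel": [0,0,-0.04],"turn": [0,0,0]},
  {"travel": [0,0,-0.08],"turn": [0,0,0]},
  {"travel": [0,0,-0.12],"turn": [0,0,0]},
  {"travel": [0,0,-0.16],"turn": [0,-8,0]},
  {"travel": [0,0,-0.19],"turn": [0,-16,0]},
], gripper=0.8)

```text
time: 6.8
position: [0.5709, -0.0659, 0.2728]
tool_rot: [-1.466, -1.981, -0.585]
ft_force: [-0.0, 0.5, -0.1]
grip_width: 0.374
grip_force: 0.0
```

```bash
python3 -c "
from h import *
st();rel(goal([.461,-.244,.115],0,142,False))"
```

```text
t 6.8 pos [ 0.5709 -0.0659  0.2728] box [-0.11    0.0006  0.2728] zdir_box [ 0.69   0.002 -0.723] xdir_box [ 0.723 -0.001  0.69 ] F [-0.   0.5 -0.1] w 0.374 q [ 0.04  0.51  0.52  1.38 -0.75  1.9   0.84]
travel [-0.2091, -0.1568, 0.019] turn [13.2, -42.3, -33.3]
```

Request:
step_arm([
  {"travel": [-0.209,-0.157,0.019],"turn": [13.2,-42.3,-33.3]},
  {"travel": [-0.209,-0.157,0.019],"turn": [13.2,-42.3,-33.3]},
  {"travel": [-0.209,-0.157,0.019],"turn": [13.2,-42.3,-33.3]},
  {"travel": [-0.209,-0.157,0.019],"turn": [13.2,-42.3,-33.3]},
  {"travel": [-0.209,-0.157,0.019],"turn": [13.2,-42.3,-33.3]},
])

```text
time: 7.3
position: [0.4661, -0.2327, 0.1211]
tool_rot: [-1.146, -2.772, -0.158]
ft_force: [0.2, 0.1, -0.4]
grip_width: 0.779
grip_force: 0.0
```

```bash
python3 -c "
from h import *
st();rel(goal([.461,-.244,.115],0,142,False))"
```

```text
t 7.3 pos [ 0.4661 -0.2327  0.1211] box [-0.2389  0.1496  0.1211] zdir_box [ 0.168  0.039 -0.985] xdir_box [0.868 0.468 0.167] F [ 0.2  0.1 -0.4] w 0.779 q [-0.03  0.28  0.59  1.81 -0.25  1.26  1.43]
travel [-0.0053, -0.0119, 0.0047] turn [3.1, -9.5, -6.9]
```

Request:
step_arm([
  {"travel": [-0.005,-0.012,0.005],"turn": [3.1,-9.5,-6.9]},
  {"travel": [-0.005,-0.012,0.005],"turn": [3.1,-9.5,-6.9]},
  {"travel": [-0.005,-0.012,0.005],"turn": [3.1,-9.5,-6.9]},
])

```text
time: 7.6
position: [0.4598, -0.2407, 0.1153]
tool_rot: [-1.027, -2.965, -0.008]
ft_force: [-0.2, 0.2, 0.3]
grip_width: 0.799
grip_force: 0.0
```

Run:
```python
from h import *
st();T=pose();im=ctrl.get_image("wrist")[:,:,::-1].copy();c=cam("wrist",T)
cv2.imwrite("pics/w2.png",im)
hsv=cv2.cvtColor(im,cv2.COLOR_BGR2HSV)
g=px((.461,-.244,.008),c)[0];print("expected px",g)
m=((hsv[...,2]<75)|((hsv[...,0]>95)&(hsv[...,0]<135)&(hsv[...,1]>110))).astype(np.uint8)
n,l,s,ce=cv2.connectedComponentsWithStats(m)
for i in range(1,n):
    if s[i,4]>60:print(i,s[i],ce[i].round(0),pt(ce[i],.008,c)[0].round(3))
cv2.imwrite("pics/w2c.png",np.hstack([im,cv2.cvtColor(m*255,cv2.COLOR_GRAY2BGR)])[:,:,:][0:400,:1280:1] if 0 else im)
```

```text
t 7.6 pos [ 0.4598 -0.2407  0.1153] box [-0.2447  0.1579  0.1153] zdir_box [ 0.007  0.    -1.   ] xdir_box [0.821 0.571 0.006] F [-0.2  0.2  0.3] w 0.799 q [-0.1   0.16  0.58  1.94 -0.1   1.08  1.43]
expected px [316.2325011  203.03553379]
1 [ 487    0   86   64 1777] [528.  32.] [ 0.453 -0.01   0.008]
2 [604   0  36  31 758] [621.  14.] [0.489 0.062 0.008]
3 [487  56  53  32 563] [508.  71.] [ 0.47  -0.039  0.008]
4 [ 596   64   44   68 1367] [621. 102.] [0.558 0.034 0.008]
5 [ 529   76  111  121 3974] [590. 138.] [ 0.57  -0.003  0.008]
10 [ 296  178   37   55 1096] [318. 204.] [ 0.463 -0.243  0.008]
11 [    0   227   640   173 92702] [319. 324.] [ 0.574 -0.328  0.008]
```

View pics/w2.png

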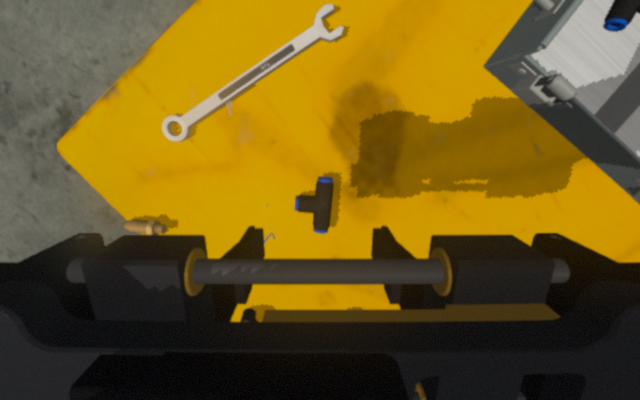

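The wrist view shows the tee at bbox x 296–332, y 178–232, with its bar vertical and branch to the left, centre about (314,205). A stock tee with a blue collar shows in the near bay at (618,15), so the left bay holds tees and the right bay holds unions.

```bash
python3 -c "
from h import *
st();c=cam('wrist');p=pt((314,205),.009,c)[0];print(p, pt([(296,204),(332,204),(323,178),(323,232)],.009,c).round(4));rel(goal([p[0],p[1],.017],0,138,False))"
```

```text
t 7.65 pos [ 0.4607 -0.2414  0.1158] box [-0.2456  0.1573  0.1158] zdir_box [ 0.007 -0.    -1.   ] xdir_box [0.822 0.57  0.005] F [-0.2 -0.7  0.4] w 0.797 q [-0.1   0.16  0.58  1.93 -0.1   1.08  1.43]
[ 0.46199833 -0.2475543   0.009     ] [[ 0.4504 -0.2606  0.009 ]
 [ 0.4721 -0.2332  0.009 ]
 [ 0.4463 -0.2242  0.009 ]
 [ 0.4898 -0.2581  0.009 ]]
travel [-0.0054, -0.0044, 0.0987] turn [0.2, -0.3, 3.7]
```

Request:
step_arm([
  {"travel": [-0.005,-0.004,0.035],"turn": [0,0,4]},
  {"travel": [-0.005,-0.004,0.07],"turn": [0,0,4]},
  {"travel": [-0.005,-0.004,0.085],"turn": [0,0,4]},
  {"travel": [-0.005,-0.004,0.099],"turn": [0,0,4]},
  {"travel": [-0.005,-0.004,0.099],"turn": [0,0,4]},
])

```text
time: 8.15
position: [0.4624, -0.2489, 0.016]
tool_rot: [-1.132, -2.926, -0.004]
ft_force: [0.3, -0.5, -0.1]
grip_width: 0.8
grip_force: 0.0
```

Request:
step_arm([
  {"travel": [0,0,0],"turn": [0,0,0]},
  {"travel": [0,0,0],"turn": [0,0,0]},
  {"travel": [0,0,0],"turn": [0,0,0]},
  {"travel": [0,0,0],"turn": [0,0,0]},
  {"travel": [0,0,0],"turn": [0,0,0]},
], gripper=0, force=15)

```text
time: 8.65
position: [0.4623, -0.2483, 0.0169]
tool_rot: [-1.132, -2.927, -0.006]
ft_force: [0.1, 0.5, -1.2]
grip_width: 0.431
grip_force: 0.0
```

Request:
step_arm([
  {"travel": [0,0,-0.03],"turn": [0,0,0]},
  {"travel": [0,0,-0.07],"turn": [0,0,0]},
  {"travel": [0,0,-0.12],"turn": [0,0,0]},
  {"travel": [0,0,-0.15],"turn": [0,0,0]},
])

```text
time: 9.05
position: [0.4634, -0.2498, 0.1703]
tool_rot: [1.134, 2.929, 0.006]
ft_force: [0.2, -0.5, 0.5]
grip_width: 0.068
grip_force: 0.0
```

```bash
python3 -c "
from h import *
st();rel(goal([-.033,.056,.165]));rel(goal([-.033,.056,.165],0,180))"
```

```text
t 9.05 pos [ 0.4634 -0.2498  0.1703] box [-0.2545  0.1572  0.1703] zdir_box [ 0.003 -0.003 -1.   ] xdir_box [0.86  0.51  0.001] F [ 0.2 -0.5  0.5] w 0.068 q [-0.12  0.11  0.61  1.86 -0.07  1.19  1.34]
travel [0.1389, 0.2, 0.0062] turn [0.2, -0.1, 30.7]
travel [0.1389, 0.2, 0.0062] turn [0.1, 0.3, -149.3]
```

I lifted before the fingers had closed. I'll reopen and find the tee again.

Request:
step_arm([
  {"travel": [0,0,0.03],"turn": [0,0,0]},
  {"travel": [0,0,0.05],"turn": [0,0,0]},
  {"travel": [0,0,0.05],"turn": [0,0,0]},
  {"travel": [0,0,0.05],"turn": [0,0,0]},
  {"travel": [0,0,0.05],"turn": [0,0,0]},
], gripper=0.8)

```text
time: 9.55
position: [0.4629, -0.2492, 0.1177]
tool_rot: [-1.133, -2.928, -0.005]
ft_force: [-0.2, -0.2, -0.8]
grip_width: 0.437
grip_force: 0.0
```

```bash
cat >> h.py <<'E'
def find(z=.009):
    T=pose();im=ctrl.get_image("wrist")[:,:,::-1];c=cam("wrist",T);hsv=cv2.cvtColor(np.ascontiguousarray(im),cv2.COLOR_BGR2HSV)
    m=((hsv[...,2]<75)|((hsv[...,0]>95)&(hsv[...,0]<135)&(hsv[...,1]>110))).astype(np.uint8)
    n,l,s,ce=cv2.connectedComponentsWithStats(m)
    for i in range(1,n):
        if 200<s[i,4]<2500 and 150<ce[i][0]<480:
            q=pt(np.argwhere(l==i)[:,::-1],z,c)[:,:2]*1000
            print(s[i],ce[i].round(0),"rect",[np.round(v,1) for v in cv2.minAreaRect(q.astype(np.float32))])
E
python3 -c "
from h import *
st();find()"
```

```text
t 9.55 pos [ 0.4629 -0.2492  0.1177] box [-0.2538  0.1575  0.1177] zdir_box [ 0.004 -0.001 -1.   ] xdir_box [0.86  0.511 0.003] F [-0.2 -0.2 -0.8] w 0.437 q [-0.11  0.17  0.6   1.92 -0.11  1.09  1.38]
[ 298  167   36   55 1114] [321. 194.] rect [array([ 457.8, -248.3]), array([34.1, 54.3]), np.float64(48.6)]
```

Request:
step_arm([
  {"travel": [0.0035,-0.002,0.02],"turn": [0,0,0]},
  {"travel": [0.0035,-0.002,0.04],"turn": [0,0,0]},
  {"travel": [0.0035,-0.002,0.07],"turn": [0,0,0]},
  {"travel": [0.0035,-0.002,0.1],"turn": [0,0,0]},
  {"travel": [0.0035,-0.002,0.1],"turn": [0,0,0]},
], gripper=0.8)

```text
time: 10.1
position: [0.459, -0.2478, 0.016]
tool_rot: [-1.132, -2.928, -0.004]
ft_force: [-0.7, 0.4, 0.2]
grip_width: 0.798
grip_force: 0.0
```

Request:
step_arm([
  {"travel": [0,0,0],"turn": [0,0,0]},
  {"travel": [0,0,0],"turn": [0,0,0]},
  {"travel": [0,0,0],"turn": [0,0,0]},
  {"travel": [0,0,0],"turn": [0,0,0]},
  {"travel": [0,0,0],"turn": [0,0,0]},
], gripper=0.2, force=15)

```text
time: 10.6
position: [0.4583, -0.2475, 0.017]
tool_rot: [-1.132, -2.927, -0.006]
ft_force: [-0.4, -0.3, 0.2]
grip_width: 0.432
grip_force: 0.0
```

Request:
step_arm([
  {"travel": [0,0,0],"turn": [0,0,0]},
  {"travel": [0,0,0],"turn": [0,0,0]},
  {"travel": [0,0,0],"turn": [0,0,0]},
  {"travel": [0,0,0],"turn": [0,0,0]},
])

```text
time: 11.0
position: [0.4583, -0.2475, 0.0168]
tool_rot: [-1.132, -2.927, -0.006]
ft_force: [-0.2, 0.2, 1.6]
grip_width: 0.37
grip_force: 15.0
```

Request:
step_arm([
  {"travel": [0,0,-0.04],"turn": [0,0,0]},
  {"travel": [0,0,-0.08],"turn": [0,0,0]},
  {"travel": [0,0,-0.12],"turn": [0,0,0]},
  {"travel": [0,0,-0.15],"turn": [0,0,0]},
])

```text
time: 11.4
position: [0.4589, -0.2487, 0.169]
tool_rot: [-1.134, -2.929, -0.006]
ft_force: [0.7, 0.4, 0.8]
grip_width: 0.37
grip_force: 15.0
```

```bash
python3 -c "
from h import *
st();rel(goal([-.033,.056,.165]))"
```

```text
t 11.4 pos [ 0.4589 -0.2487  0.169 ] box [-0.2521  0.1612  0.169 ] zdir_box [ 0.004 -0.001 -1.   ] xdir_box [0.86  0.51  0.002] F [0.7 0.4 0.8] w 0.37 q [-0.13  0.1   0.62  1.87 -0.07  1.19  1.34]
travel [0.1347, 0.2022, 0.005] turn [0.1, -0.2, 30.7]
```

Request:
step_arm([
  {"travel": [0.027,0.04,0],"turn": [0,0,6]},
  {"travel": [0.054,0.08,0],"turn": [0,0,12]},
  {"travel": [0.081,0.12,0],"turn": [0,0,18]},
  {"travel": [0.108,0.16,0.003],"turn": [0,0,24]},
  {"travel": [0.135,0.202,0.005],"turn": [0,0,30.7]},
])

```text
time: 11.9
position: [0.4943, -0.0063, 0.1626]
tool_rot: [-1.873, -2.517, -0.004]
ft_force: [1.3, 0.3, -0.2]
grip_width: 0.362
grip_force: 15.0
```

Request:
step_arm([
  {"travel": [0,0,0],"turn": [0,0,0]},
  {"travel": [0,0,0.03],"turn": [0,0,0]},
])

```text
time: 12.1
position: [0.4977, -0.0059, 0.1354]
tool_rot: [1.862, 2.529, 0.012]
ft_force: [0.5, -0.8, -0.5]
grip_width: 0.365
grip_force: 15.0
```

Run:
```python
from h import *
st();rel(goal([-.033,.056,.042]))
im=ctrl.get_image("wrist")[:,:,::-1];cv2.imwrite("pics/w3.png",im)
```

```text
t 12.1 pos [ 0.4977 -0.0059  0.1354] box [-0.0312  0.0531  0.1354] zdir_box [ 0.003 -0.007 -1.   ] xdir_box [1.    0.005 0.003] F [ 0.5 -0.8 -0.5] w 0.365 q [-0.42  0.07  0.4   1.97 -0.04  1.11  0.29]
travel [-0.0021, -0.0036, 0.0934] turn [0.4, -0.2, 0.3]
```

View pics/w3.png

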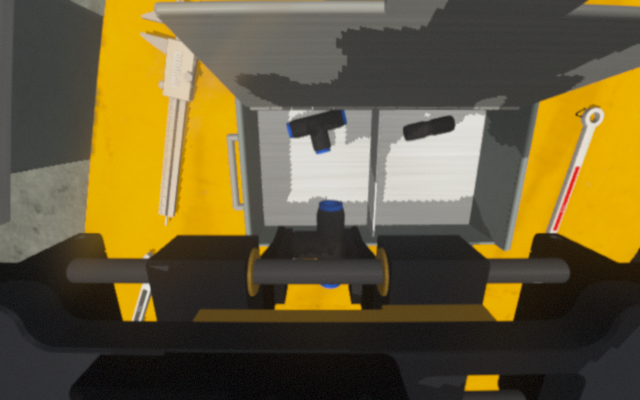

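The wrist view shows the stock tee at (318,130) in the left bay and the stock union at (428,128) in the right bay. The held tee is over the left bay, so I lower and release it.

Request:
step_arm([
  {"travel": [-0.002,-0.003,0.03],"turn": [0,0,0]},
  {"travel": [-0.002,-0.003,0.06],"turn": [0,0,0]},
  {"travel": [-0.002,-0.003,0.08],"turn": [0,0,0]},
  {"travel": [-0.002,-0.003,0.095],"turn": [0,0,0]},
  {"travel": [-0.002,-0.003,0.095],"turn": [0,0,0]},
])

```text
time: 12.65
position: [0.4897, -0.011, 0.0357]
tool_rot: [-1.865, -2.519, 0.003]
ft_force: [0.1, 0.3, -0.6]
grip_width: 0.365
grip_force: 15.0
```

Request:
step_arm([
  {"travel": [0,0,0],"turn": [0,0,0]},
  {"travel": [0,0,0],"turn": [0,0,0]},
  {"travel": [0,0,0],"turn": [0,0,0]},
  {"travel": [0,0,0],"turn": [0,0,0]},
  {"travel": [0,0,0],"turn": [0,0,0]},
], gripper=0.6)

```text
time: 13.15
position: [0.4923, -0.01, 0.0381]
tool_rot: [-1.866, -2.523, -0.005]
ft_force: [0.1, 0.4, 0.7]
grip_width: 0.591
grip_force: 0.0
```

Request:
step_arm([
  {"travel": [0,0,-0.02],"turn": [0,0,0]},
  {"travel": [0,0,-0.06],"turn": [0,0,0]},
  {"travel": [0,0,-0.1],"turn": [0,0,0]},
  {"travel": [0,0,-0.13],"turn": [0,0,0]},
])

```text
time: 13.55
position: [0.4929, -0.0108, 0.1703]
tool_rot: [-1.867, -2.523, -0.007]
ft_force: [0.5, 0.5, -0.2]
grip_width: 0.598
grip_force: 0.0
```

Run:
```python
from h import *
st();rel(goal([.600,-.307,.115],0,53,False));rel(goal([.600,-.307,.115],0,53+180,False))
```

```text
t 13.55 pos [ 0.4929 -0.0108  0.1703] box [-0.0345  0.0591  0.1703] zdir_box [ 0.004 -0.002 -1.   ] xdir_box [1.    0.    0.004] F [ 0.5  0.5 -0.2] w 0.598 q [-0.43  0.02  0.41  1.93 -0.02  1.19  0.28]
travel [-0.3148, 0.0157, 0.0539] turn [-0.0, -0.3, 54.0]
travel [-0.3148, 0.0157, 0.0539] turn [0.3, -0.0, -126.0]
```

Request:
step_arm([
  {"travel": [-0.045,0.002,0],"turn": [0,0,0]},
  {"travel": [-0.09,0.004,0],"turn": [0,0,0]},
  {"travel": [-0.135,0.006,0],"turn": [0,0,0]},
  {"travel": [-0.18,0.008,0],"turn": [0,0,0]},
  {"travel": [-0.225,0.011,0],"turn": [0,0,0]},
])

```text
time: 14.05
position: [0.5691, -0.2241, 0.1668]
tool_rot: [-1.865, -2.523, -0.004]
ft_force: [1.0, 0.3, 1.0]
grip_width: 0.598
grip_force: 0.0
```

Request:
step_arm([
  {"travel": [-0.03,0.001,0.01],"turn": [0,0,-8]},
  {"travel": [-0.06,0.003,0.02],"turn": [0,0,-16]},
  {"travel": [-0.09,0.005,0.035],"turn": [0,0,-24]},
  {"travel": [-0.09,0.005,0.05],"turn": [0,0,-32]},
  {"travel": [-0.09,0.005,0.05],"turn": [0,0,-33]},
])

```text
time: 14.55
position: [0.5978, -0.3073, 0.1133]
tool_rot: [-1.072, -2.944, -0.005]
ft_force: [0.2, 0.4, -0.3]
grip_width: 0.602
grip_force: 0.0
```

Run:
```python
from h import *
st();find(.008)
```

```text
t 14.55 pos [ 0.5978 -0.3073  0.1133] box [-0.3488  0.0454  0.1133] zdir_box [ 0.008  0.005 -1.   ] xdir_box [0.839 0.544 0.009] F [ 0.2  0.4 -0.3] w 0.602 q [ 0.08  0.48  0.48  1.54 -0.23  1.18  1.47]
[197 182  23  37 431] [209. 202.] rect [array([ 527.8, -389.6]), array([17.9, 36.1]), np.float64(66.0)]
[312 182  15  45 604] [319. 204.] rect [array([ 600.8, -309.3]), array([13.7, 44.5]), np.float64(50.4)]
```

Request:
step_arm([
  {"travel": [-0.0035,0,0.03],"turn": [0,0,0]},
  {"travel": [-0.0035,0,0.06],"turn": [0,0,0]},
  {"travel": [-0.0035,0,0.08],"turn": [0,0,0]},
  {"travel": [-0.0035,0,0.097],"turn": [0,0,0]},
  {"travel": [-0.0035,0,0.097],"turn": [0,0,0]},
])

```text
time: 15.1
position: [0.6011, -0.3071, 0.0174]
tool_rot: [-1.072, -2.946, -0.006]
ft_force: [-0.6, 0.1, -0.4]
grip_width: 0.601
grip_force: 0.0
```

Request:
step_arm([
  {"travel": [0,0,0],"turn": [0,0,0]},
  {"travel": [0,0,0],"turn": [0,0,0]},
  {"travel": [0,0,0],"turn": [0,0,0]},
  {"travel": [0,0,0],"turn": [0,0,0]},
  {"travel": [0,0,0],"turn": [0,0,0]},
], gripper=0, force=15)

```text
time: 15.6
position: [0.6024, -0.309, 0.0197]
tool_rot: [-1.074, -2.95, -0.006]
ft_force: [-0.2, -0.6, -0.2]
grip_width: 0.226
grip_force: 0.0
```

Request:
step_arm([
  {"travel": [0,0,0],"turn": [0,0,0]},
  {"travel": [0,0,0],"turn": [0,0,0]},
  {"travel": [0,0,0],"turn": [0,0,0]},
  {"travel": [0,0,0],"turn": [0,0,0]},
  {"travel": [0,0,0],"turn": [0,0,0]},
])

```text
time: 16.1
position: [0.6022, -0.3089, 0.0194]
tool_rot: [-1.073, -2.949, -0.005]
ft_force: [-0.6, 0.4, 3.7]
grip_width: 0.169
grip_force: 15.0
```

Request:
step_arm([
  {"travel": [0,0,-0.03],"turn": [0,0,0]},
  {"travel": [0,0,-0.07],"turn": [0,0,0]},
  {"travel": [0,0,-0.11],"turn": [0,0,0]},
  {"travel": [0,0,-0.15],"turn": [0,0,0]},
])

```text
time: 16.5
position: [0.6019, -0.3094, 0.1701]
tool_rot: [-1.073, -2.948, -0.005]
ft_force: [0.4, -0.4, -0.6]
grip_width: 0.17
grip_force: 15.0
```

Run:
```python
from h import *
st();rel(goal([-.033,-.055,.165]))
```

```text
t 16.5 pos [ 0.6019 -0.3094  0.1701] box [-0.352   0.0421  0.1701] zdir_box [ 0.005  0.001 -1.   ] xdir_box [0.839 0.545 0.005] F [ 0.4 -0.4 -0.6] w 0.17 q [ 0.07  0.44  0.49  1.48 -0.22  1.28  1.46]
travel [0.2146, 0.2551, 0.0066] turn [0.0, -0.3, 33.0]
```

Held at 14.8 mm. I'll carry it over the right bay.

Request:
step_arm([
  {"travel": [0.031,0.036,0],"turn": [0,0,0]},
  {"travel": [0.062,0.072,0],"turn": [0,0,0]},
  {"travel": [0.093,0.108,0],"turn": [0,0,0]},
  {"travel": [0.123,0.145,0],"turn": [0,0,8]},
  {"travel": [0.152,0.182,0],"turn": [0,0,16]},
])

```text
time: 17.0
position: [0.6024, -0.0709, 0.17]
tool_rot: [-1.479, -2.767, -0.005]
ft_force: [1.0, 0.1, -0.3]
grip_width: 0.169
grip_force: 15.0
```

Run:
```python
from h import *
st();rel(goal([-.033,-.055,.165]))
```

```text
t 17.0 pos [ 0.6024 -0.0709  0.17  ] box [-0.124 -0.028  0.17 ] zdir_box [ 0.005  0.001 -1.   ] xdir_box [0.958 0.288 0.005] F [ 1.   0.1 -0.3] w 0.169 q [-0.3   0.28  0.45  1.66 -0.14  1.23  0.77]
travel [0.0793, 0.052, 0.0054] turn [0.0, -0.3, 16.7]
```

Request:
step_arm([
  {"travel": [0.03,0.02,0],"turn": [0,0,8]},
  {"travel": [0.06,0.04,0],"turn": [0,0,16.5]},
  {"travel": [0.079,0.052,0.02],"turn": [0,0,16.5]},
  {"travel": [0.079,0.052,0.03],"turn": [0,0,16.5]},
])

```text
time: 17.4
position: [0.6006, 0.0276, 0.1388]
tool_rot: [-1.842, -2.536, -0.004]
ft_force: [-0.7, 0.9, -0.7]
grip_width: 0.171
grip_force: 15.0
```

Run:
```python
from h import *
st();rel(goal([-.033,-.056,.038]))
im=ctrl.get_image("wrist")[:,:,::-1];cv2.imwrite("pics/w4.png",im)
```

```text
t 17.4 pos [0.6006 0.0276 0.1388] box [-0.0293 -0.0552  0.1388] zdir_box [ 0.008  0.002 -1.   ] xdir_box [1.    0.017 0.008] F [-0.7  0.9 -0.7] w 0.171 q [-0.45  0.3   0.43  1.71 -0.14  1.17  0.34]
travel [-0.0045, 0.001, 0.1008] turn [-0.1, -0.4, 1.0]
```

Request:
step_arm([
  {"travel": [-0.004,0.001,0.03],"turn": [0,0,1]},
  {"travel": [-0.004,0.001,0.06],"turn": [0,0,1]},
  {"travel": [-0.004,0.001,0.08],"turn": [0,0,1]},
  {"travel": [-0.004,0.001,0.1],"turn": [0,0,1]},
  {"travel": [-0.004,0.001,0.1],"turn": [0,0,1]},
])

```text
time: 17.95
position: [0.6018, 0.0167, 0.0382]
tool_rot: [-1.877, -2.511, 0.003]
ft_force: [0.3, -0.1, -0.8]
grip_width: 0.172
grip_force: 15.0
```

Request:
step_arm([
  {"travel": [0,0,0],"turn": [0,0,0]},
  {"travel": [0,0,0],"turn": [0,0,0]},
  {"travel": [0,0,0],"turn": [0,0,0]},
  {"travel": [0,0,0],"turn": [0,0,0]},
  {"travel": [0,0,0],"turn": [0,0,0]},
], gripper=0.5)

```text
time: 18.45
position: [0.6039, 0.0189, 0.0411]
tool_rot: [-1.876, -2.516, -0.005]
ft_force: [-0.8, 0.2, -0.9]
grip_width: 0.477
grip_force: 0.0
```

Request:
step_arm([
  {"travel": [0,0,-0.02],"turn": [0,0,0]},
  {"travel": [0,0,-0.06],"turn": [0,0,0]},
  {"travel": [0,0,-0.1],"turn": [0,0,0]},
  {"travel": [-0.02,0,-0.14],"turn": [0,0,0]},
  {"travel": [-0.04,0,-0.17],"turn": [0,0,0]},
])

```text
time: 18.95
position: [0.6162, -0.0199, 0.2136]
tool_rot: [-1.874, -2.519, -0.008]
ft_force: [-0.4, 0.2, -0.2]
grip_width: 0.501
grip_force: 0.0
```

Run:
```python
from h import *
st()
im=ctrl.get_image("wrist")[:,:,::-1];cv2.imwrite("pics/w5.png",im)
```

```text
t 18.95 pos [ 0.6162 -0.0199  0.2136] box [-0.0792 -0.0561  0.2136] zdir_box [ 0.005 -0.003 -1.   ] xdir_box [ 1.    -0.005  0.005] F [-0.4  0.2 -0.2] w 0.501 q [-0.4   0.27  0.47  1.59 -0.13  1.31  0.38]
```

View pics/w5.png

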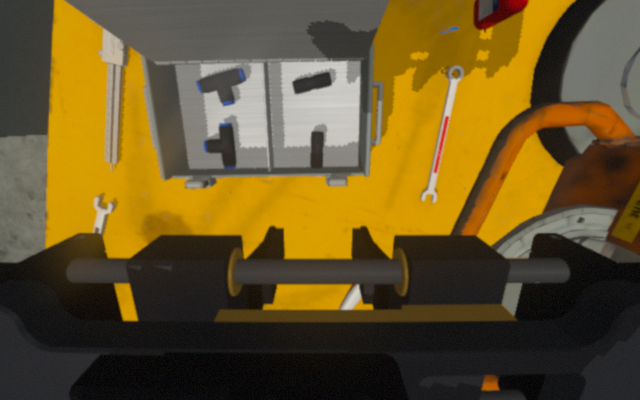

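All four fittings are where they belong: stock tee (221,83) and spare tee (221,145) in the left bay, stock union (312,83) and spare union (317,148) in the right bay. Next I go over the flap and get behind it with the fingers closed.

Request:
step_arm([
  {"travel": [0,-0.01,-0.045],"turn": [0,0,0]},
  {"travel": [0.01,-0.02,-0.09],"turn": [0,0,0]},
  {"travel": [0.05,-0.035,-0.1],"turn": [0,0,0]},
  {"travel": [0.095,-0.05,-0.1],"turn": [0,0,0]},
  {"travel": [0.14,-0.056,-0.1],"turn": [0,0,0]},
], gripper=0)

```text
time: 19.5
position: [0.5208, 0.098, 0.3121]
tool_rot: [-1.878, -2.514, -0.007]
ft_force: [0.3, 1.5, 0.9]
grip_width: 0.132
grip_force: 0.0
```

Request:
step_arm([
  {"travel": [0.04,0,0],"turn": [0,0,0]},
  {"travel": [0.08,0,0],"turn": [0,0,0]},
  {"travel": [0.08,0,0],"turn": [0,0,0]},
])

```text
time: 19.8
position: [0.4964, 0.1814, 0.3112]
tool_rot: [-1.86, -2.523, -0.006]
ft_force: [0.2, -0.2, 0.6]
grip_width: 0.015
grip_force: 0.0
```

Run:
```python
from h import *
st();rel(goal([.14,0,.185]))
```

```text
t 19.8 pos [0.4964 0.1814 0.3112] box [ 0.1483 -0.0004  0.3112] zdir_box [ 0.008  0.001 -1.   ] xdir_box [1.    0.003 0.008] F [ 0.2 -0.2  0.6] w 0.015 q [-0.68  0.03  0.29  1.64 -0.02  1.47 -0.09]
travel [-0.0093, -0.0003, 0.1261] turn [-0.1, -0.5, 0.2]
```

Request:
step_arm([
  {"travel": [-0.005,0,0.04],"turn": [0,0,0]},
  {"travel": [-0.005,0,0.08],"turn": [0,0,0]},
  {"travel": [-0.005,0,0.126],"turn": [0,0,0]},
  {"travel": [-0.005,0,0.126],"turn": [0,0,0]},
])

```text
time: 20.2
position: [0.496, 0.168, 0.1794]
tool_rot: [-1.873, -2.51, 0.013]
ft_force: [-1.2, -0.0, -0.5]
grip_width: 0.004
grip_force: 0.0
```

Request:
step_arm([
  {"travel": [-0.015,0,0],"turn": [0,0,0]},
  {"travel": [-0.03,0,0],"turn": [0,0,0]},
  {"travel": [-0.045,0,0],"turn": [0,0,0]},
  {"travel": [-0.06,0,0],"turn": [0,0,0]},
  {"travel": [-0.075,0,0],"turn": [0,0,0]},
])

```text
time: 20.7
position: [0.5235, 0.0968, 0.1874]
tool_rot: [-1.878, -2.515, -0.01]
ft_force: [0.3, 1.5, -0.6]
grip_width: 0.004
grip_force: 0.8
```

Run:
```python
from h import *
st()
for f in (1.5,1.4,1.3,1.2,1.1,1,.9,.8,.7,.6,.5,.4,.3,.2,.1,0):
    s=.115;P=np.array([.054-s*np.cos(f)+.002*np.sin(f)+.0095,0,.062+s*np.sin(f)+.002*np.cos(f)+.014]);print(f,end=' ');rel(goal(P))
```

```text
t 20.7 pos [0.5235 0.0968 0.1874] box [ 0.0594 -0.0017  0.1874] zdir_box [ 0.005 -0.004 -1.   ] xdir_box [ 1.    -0.009  0.006] F [ 0.3  1.5 -0.6] w 0.004 q [-0.57  0.1   0.37  1.82 -0.04  1.22  0.1 ]
1.5 travel [-0.002, -0.0016, -0.0035] turn [0.2, -0.3, -0.5]
1.4 travel [-0.0135, -0.0015, -0.0024] turn [0.2, -0.3, -0.5]
1.3 travel [-0.0247, -0.0014, -0.0001] turn [0.2, -0.3, -0.5]
1.2 travel [-0.0357, -0.0014, 0.0033] turn [0.2, -0.3, -0.5]
1.1 travel [-0.0463, -0.0013, 0.0077] turn [0.2, -0.3, -0.5]
1 travel [-0.0564, -0.0012, 0.0132] turn [0.2, -0.3, -0.5]
0.9 travel [-0.0659, -0.0011, 0.0197] turn [0.2, -0.3, -0.5]
0.8 travel [-0.0747, -0.0011, 0.0271] turn [0.2, -0.3, -0.5]
0.7 travel [-0.0828, -0.0011, 0.0353] turn [0.2, -0.3, -0.5]
0.6 travel [-0.0899, -0.001, 0.0443] turn [0.2, -0.3, -0.5]
0.5 travel [-0.0962, -0.001, 0.0539] turn [0.2, -0.3, -0.5]
0.4 travel [-0.1014, -0.001, 0.0642] turn [0.2, -0.3, -0.5]
0.3 travel [-0.1056, -0.001, 0.0749] turn [0.2, -0.3, -0.5]
0.2 travel [-0.1087, -0.001, 0.086] turn [0.2, -0.3, -0.5]
0.1 travel [-0.1107, -0.001, 0.0973] turn [0.2, -0.3, -0.5]
0 travel [-0.1115, -0.0011, 0.1088] turn [0.2, -0.3, -0.5]
```

Request:
step_arm([
  {"travel": [-0.0135,-0.001,-0.0025],"turn": [0,0,0]},
  {"travel": [-0.0245,-0.001,0],"turn": [0,0,0]},
  {"travel": [-0.0355,-0.001,0.003],"turn": [0,0,0]},
  {"travel": [-0.0465,-0.001,0.0075],"turn": [0,0,0]},
  {"travel": [-0.0565,-0.001,0.013],"turn": [0,0,0]},
])

```text
time: 21.2
position: [0.5373, 0.0428, 0.1716]
tool_rot: [-1.876, -2.515, -0.004]
ft_force: [0.3, 0.6, 1.4]
grip_width: 0.01
grip_force: 0.5
```

Request:
step_arm([
  {"travel": [-0.0095,0,0.0065],"turn": [0,0,0]},
  {"travel": [-0.0185,0,0.014],"turn": [0,0,0]},
  {"travel": [-0.0265,0,0.022],"turn": [0,0,0]},
  {"travel": [-0.0335,0,0.031],"turn": [0,0,0]},
  {"travel": [-0.04,0,0.0405],"turn": [0,0,0]},
])

```text
time: 21.7
position: [0.548, 0.005, 0.1301]
tool_rot: [-1.875, -2.515, -0.003]
ft_force: [-0.0, 0.9, 0.3]
grip_width: 0.007
grip_force: 0.3
```

Run:
```python
from h import *
st()
for f in (.4,.3,.2,.1,0):
    s=.115;P=np.array([.054-s*np.cos(f)+.002*np.sin(f)+.0095,0,.062+s*np.sin(f)+.002*np.cos(f)+.014]);print(f,end=' ');rel(goal(P))
```

```text
t 21.7 pos [0.548  0.005  0.1301] box [-0.0355  0.0017  0.1301] zdir_box [ 0.005  0.001 -1.   ] xdir_box [ 1.    -0.008  0.005] F [-0.   0.9  0.3] w 0.007 q [-0.45  0.19  0.44  1.85 -0.1   1.12  0.31]
0.4 travel [-0.0062, 0.0018, 0.0074] turn [-0.1, -0.3, -0.4]
0.3 travel [-0.0103, 0.0018, 0.0181] turn [-0.1, -0.3, -0.4]
0.2 travel [-0.0134, 0.0018, 0.0292] turn [-0.1, -0.3, -0.4]
0.1 travel [-0.0154, 0.0019, 0.0405] turn [-0.1, -0.3, -0.4]
0 travel [-0.0162, 0.0019, 0.052] turn [-0.1, -0.3, -0.4]
```

Request:
step_arm([
  {"travel": [-0.008,0.002,0.0075],"turn": [0,0,0]},
  {"travel": [-0.014,0.002,0.018],"turn": [0,0,0]},
  {"travel": [-0.019,0.002,0.028],"turn": [0,0,0]},
  {"travel": [-0.022,0.002,0.034],"turn": [0,0,0]},
  {"travel": [-0.024,0.002,0.04],"turn": [0,0,0]},
])

```text
time: 22.2
position: [0.5568, -0.017, 0.0903]
tool_rot: [-1.876, -2.515, -0.003]
ft_force: [-0.2, 0.2, 0.7]
grip_width: 0.006
grip_force: 0.2
```

Run:
```python
from h import *
st();rel(goal([-.06,0,.078]))
```

```text
t 22.2 pos [ 0.5568 -0.017   0.0903] box [-0.0592 -0.0002  0.0903] zdir_box [ 0.005  0.001 -1.   ] xdir_box [ 1.    -0.008  0.005] F [-0.2  0.2  0.7] w 0.006 q [-0.41  0.26  0.45  1.87 -0.13  1.05  0.38]
travel [-0.0009, -0.0001, 0.0123] turn [-0.1, -0.3, -0.4]
```

Request:
step_arm([
  {"travel": [0,0,0.002],"turn": [0,0,0]},
  {"travel": [0,0,0.004],"turn": [0,0,0]},
  {"travel": [0,0,0.006],"turn": [0,0,0]},
  {"travel": [0,0,0.007],"turn": [0,0,0]},
  {"travel": [0,0,0.008],"turn": [0,0,0]},
])

```text
time: 22.7
position: [0.557, -0.0174, 0.0843]
tool_rot: [-1.876, -2.515, -0.003]
ft_force: [-1.9, -1.5, 6.3]
grip_width: 0.01
grip_force: 3.1
```

Request:
step_arm([
  {"travel": [0,0,0.001],"turn": [0,0,0]},
  {"travel": [0,0,0.002],"turn": [0,0,0]},
  {"travel": [0,0,0.003],"turn": [0,0,0]},
  {"travel": [0,0,0.003],"turn": [0,0,0]},
])

```text
time: 23.1
position: [0.5567, -0.0161, 0.0796]
tool_rot: [-1.875, -2.515, -0.004]
ft_force: [-0.0, -0.3, -0.2]
grip_width: -0.0
grip_force: 0.0
```

The force rose and then dropped to zero, which suggests it snapped in. I'll press further to confirm the seat.

Request:
step_arm([
  {"travel": [0,0,0.001],"turn": [0,0,0]},
  {"travel": [0,0,0.002],"turn": [0,0,0]},
  {"travel": [0,0,0.003],"turn": [0,0,0]},
  {"travel": [0,0,0.003],"turn": [0,0,0]},
])

```text
time: 23.5
position: [0.5569, -0.0163, 0.0783]
tool_rot: [-1.875, -2.515, -0.005]
ft_force: [-4.4, 0.6, 10.4]
grip_width: 0.0
grip_force: 5.1
```

Request:
step_arm([
  {"travel": [0,0,0.001],"turn": [0,0,0]},
  {"travel": [0,0,0.001],"turn": [0,0,0]},
])

```text
time: 23.7
position: [0.5569, -0.0163, 0.0782]
tool_rot: [-1.875, -2.514, -0.005]
ft_force: [-6.0, 0.1, 15.9]
grip_width: 0.005
grip_force: 8.1
```

Request:
step_arm([
  {"travel": [0,0,0.001],"turn": [0,0,0]},
  {"travel": [0,0,0.001],"turn": [0,0,0]},
])

```text
time: 23.9
position: [0.557, -0.0163, 0.0782]
tool_rot: [-1.875, -2.514, -0.006]
ft_force: [-8.2, 0.8, 20.5]
grip_width: 0.0
grip_force: 11.0
```

Request:
step_arm([
  {"travel": [0,0,-0.01],"turn": [0,0,0]},
  {"travel": [0,0,-0.04],"turn": [0,0,0]},
  {"travel": [0,0,-0.08],"turn": [0,0,0]},
  {"travel": [-0.04,0,-0.11],"turn": [0,0,0]},
  {"travel": [-0.08,0,-0.122],"turn": [0,0,0]},
])

```text
time: 24.4
position: [0.5821, -0.0933, 0.2004]
tool_rot: [1.873, 2.522, 0.01]
ft_force: [0.1, 0.1, 0.0]
grip_width: 0.002
grip_force: 0.0
```

Request:
step_arm([
  {"travel": [0,0,0],"turn": [0,0,0]},
  {"travel": [0,0,0],"turn": [0,0,0]},
  {"travel": [0,0,0],"turn": [0,0,0]},
])

```text
time: 24.7
position: [0.5794, -0.0924, 0.1957]
tool_rot: [-1.873, -2.515, -0.003]
ft_force: [-0.3, -0.8, 1.1]
grip_width: 0.006
grip_force: 0.0
```

Run:
```python
from h import *
st();T=pose();im=ctrl.get_image("wrist")[:,:,::-1].copy();c=cam("wrist",T);cv2.imwrite("pics/w6.png",im)
hsv=cv2.cvtColor(im,cv2.COLOR_BGR2HSV);b=np.linalg.inv(B())@T
# front edge of tab: gray->yellow transition along tool-x columns near y=-.02,0,.02 ; also flap/roller region
for y in(-.025,0,.025):
    for nm,z in(("tab",.064),):
        u,v=px((B()@np.r_[-.092,y,z,1])[:3],c)[0]
        col=hsv[:,int(round(u)),1];r=[k for k in range(int(v)-20,int(v)+20) if col[k]<90]
        print(y,"pred row",v.round(1),"last grey row",max(r))
# old picture, same test (pose then: box -0.1383,0.0053,.1995)
o=cv2.imread("pics/w1.png");print("tab width px then/now")
for I,v0 in((o,142),(im,None)):
    H=cv2.cvtColor(I,cv2.COLOR_BGR2HSV)
    if v0 is None:v0=int(px((B()@np.r_[-.085,0,.064,1])[:3],c)[0][1])
    g=np.where(H[v0,200:450,1]<90)[0]+200;print(v0,g.min(),g.max())
```

```text
t 24.7 pos [ 0.5794 -0.0924  0.1957] box [-0.1379  0.0002  0.1957] zdir_box [ 0.006  0.002 -1.   ] xdir_box [ 1.    -0.006  0.006] F [-0.3 -0.8  1.1] w 0.006 q [-0.33  0.23  0.51  1.68 -0.12  1.27  0.5 ]
-0.025 pred row 149.2 last grey row 147
0 pred row 149.3 last grey row 148
0.025 pred row 149.5 last grey row 148
tab width px then/now
142 294 353
142 288 348
```

```bash
python3 -c "
from bench import ctrl
print(ctrl.close_job())"
```

```text
the job is handed in; nothing more can be done
None
```

The job is handed in: the tee is in the left bay, the union in the right bay, and the flap is pressed shut on its seat with 20 N. The flap's height and the seat force show it is shut; I couldn't see the two roller catches directly.

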